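# Load a chased plaque into the catch holder

## Task

Load the longer of the two tin-faced plaques into the bench holder: lay it face up on the holder's bed in front of the catch, then slide it in lengthwise between the guides so that its own front edge lifts the hinged catch, pressing it gently against the spring stop only until the catch drops behind it, and leave it held between catch and stop. Do not touch the catch or the stop with the robot, do not ram the plaque into the stop, and leave the shorter plaque and everything else where they are.

Things in the scene. Friction and masses are not known exactly. Their poses are not given: they have to be found in the camera images.
- plaque: the plaque to load: wooden block faced with embossed tin, 95 mm long (its x), 64 wide (its y), 18 thick, 0.19 to 0.37 kg (hidden), both ends alike. Lies flat on the table, tin up, to the robot's right; its place may be exchanged with the short plaque's. Origin: centre of its underside, z up
- holder: bench holder, fixed: wooden bed 295 mm long (x -160 to +135), 132 wide, top 10 mm above the table. Origin: at table height, on the channel's centre line, under the nominal catch face; +x is the way in, z up. Catch and spring stop sit on one steel unit clamped on by hand: both stand up to 12 mm nearer or farther along x than stated (hidden)
- apron (a point): point on the bed's upper face, 10 mm over the table, at holder x=-133, y=0: with the plaque's centre here it lies on the open apron (bed x -160 to -72), just short of mouth and catch; nearer in, a plaque lowered from above would land on the catch's arm. Axes as the holder's
- mouth (a point): point on the bed at holder x=-50, y=0, where two steel guides begin, 16 mm high over the bed, inner faces at y=+-33.5 mm, up to x=+90; before them a flared mouth from x=-72. The catch's post stands left of the guides (nominal x=-72 to -48, y=49 to 60, top 52 mm over the table); back bridge at x=109 to 123, 32 mm high
- catch (a joint): gravity catch: steel arm, 14 mm wide, at holder y=18 to 32, hinged at x=-60, 40 mm over the table, sloping down to a nose with upright face at x=0, lower edge 6 mm over the bed. Value in rad: 0 down, grows lifting, about 0.2 riding on the plaque. 90 g. Drops when the plaque's rear edge is some 3.5 mm past its face. Channel y=-33 to +16 is free for fingers pushing the rear edge, best across its middle
- buffer (a joint): spring stop at the channel's end: brass plate 40 mm wide. Value in m: 0 free, grows pressed in, solid at 0.0085. Free, its face is 92 mm beyond the catch's face; pushes back with 4 N plus 0.5 N per mm. The catch drops at about 0.0065, 2 mm before it is solid; let go, the plaque is pushed back against the dropped catch
- short_plaque: bystander: a plaque like the one to load but only 66 mm long (64 wide, 18 thick, 0.19 kg), too short for the holder. Origin: centre of its underside, x along its length
- mug: bystander: terracotta mug, 76 mm across, 90 tall, origin at the centre of its foot
- jar: bystander: small glass jar, 56 mm across, 60 tall, origin at the centre of its foot
- hammer: bystander: hammer lying on the table, up to 0.3 m long along its x
- bottle: bystander: blue bottle, 64 mm across, 170 tall, origin at the centre of its foot
- punch_cup: bystander: steel cup full of punches, 84 mm across, 125 tall with the punches, origin at the centre of its foot
- bowl: bystander: steel bowl, 120 mm across, 50 tall, origin at the centre of its foot
Mind the look-alikes: they are no part of the job. Leave any orange or turquoise look-alike of the plaque alone.

How it is judged:
On the way, in this order (a step that is already met when the one before it is completed fails the run):
1. the plaque lies on the holder's bed, lengthwise and ahead of the catch, with the catch down (x of plaque in the frame of holder between -0.2 and -0.08 m and y of plaque in the frame of holder between -0.02 and 0.02 m and z of plaque in the frame of holder between 0.0075 and 0.0125 m and value of joint catch below 0.04 rad), for 0.1 s.
2. the plaque, lying on the bed, has lifted the catch, which rides on it (value of joint catch above 0.12 rad and contact force between catch and plaque above 0.05 N and z of plaque in the frame of holder below 0.014 m), for 0.1 s.
At the end, for the whole second after the job is handed in: Plaque face up on the bed between the guides (level and lengthwise within 0.05 rad, within 4 mm of the centre line, centre 33 to 63 mm beyond the holder's origin), catch down behind it (under 0.04 rad), spring stop pressed in 1 to 6 mm by the plaque; all at rest (value of joint catch below 0.04 rad and x of plaque in the frame of holder between 0.033 and 0.063 m and y of plaque in the frame of holder between -0.004 and 0.004 m and z of plaque in the frame of holder between 0.0075 and 0.0125 m and angle between the x axis of plaque and the x axis of holder, either way round below 0.05 rad and value of joint buffer between 0.001 and 0.006 m and angle between plaque's own z axis and vertical below 0.05 rad and linear speed of plaque below 0.01 m/s); the robot touches nothing.
It fails at once if the plaque is pressed on the spring stop with more than 12 N (rammed solid) (contact force between plaque and buffer above 12 N).
It fails at once if the robot touches the catch or the spring stop (contact force between any of the arm, the fingers and catch above 0.5 N or contact force between any of the arm, the fingers and buffer above 0.5 N).
It fails at once if a bystander is moved more than 15 mm (distance of any of short_plaque, mug, jar, hammer, bottle, punch_cup, bowl from where it was at the start of the episode above 0.015 m).
It also fails if it takes over 70 s, if anything falls off the work surface, if the arm or the gripper's body presses on something with over 40 N, if the wrist force passes 120 N, or if a joint passes its speed limit or range.

## Robot

A 6-joint arm with a two-finger parallel gripper is mounted at the origin on the work surface. World frame = base frame: x ahead of the robot, y to its left, z up, the work surface at z = 0. Lengths are in m, angles in rad, forces in N, time in s.
With the tool pointing down it reaches from about 0.375 to 0.975 m from the base axis. Payload 3.8 kg.
Tool frame: the origin (TCP) lies midway between the tips of the shut fingers; the grasp point (between the pads) lies 19 mm behind it; x points along the fingers, y is the direction in which the jaws open and shut, and the axes are right-handed (so a half turn about x gives the same grasp; the last joint's range is limited). The gripper opens to 88 mm and grips with 3 to 60 N. Pads are 18 mm wide; open, the fingers measure 123 mm over their backs; the gripper's body (75 mm by 187 mm) begins 45 mm behind the grasp point.
Start: joints at [-1.367, 0.264, 1.604, -0, 1.274, -0.037], TCP at [0.161, -0.656, 0.239] pointing down, gripper open.
Joint ranges: [-2.63, 2.63], [-0.94, 2.18], [0.31, 2.57], [-1.31, 4.45], [0, 2.66], [-2.55, 2.55]. Speed limits (rad/s): [2.57, 2.57, 3.14, 3.14, 3.14, 3.14].

## Interface

Orientations are given as a rotation vector (axis times angle).
In Python, from cell import manip, inverse_kinematics, cams, order gives the robot as it stands. Calls block until the motion is done:
- manip.move_pose(position, orientation): joint-space move of the TCP to a pose.
- manip.move_linear(position, rate=0.15, rot=None): straight line of the TCP; rot=None keeps the orientation; rate is the mean speed in m/s.
- manip.set_joints(angles): joint-space move.
- manip.set_gripper(opening, force=None): finger opening in m; force is the grip in N (None keeps the last); returns when the fingers have stopped.
- manip.dwell(seconds).
- inverse_kinematics(position, orientation): joint angles nearest the present ones, or None.
- manip.state(): the state.
- cams.capture(name): name is "side" or "top" or "wrist"; returns a dict with "image" (400x640x3 uint8, blue, green, red), "z_map" (400x640 float32, m along the optical axis (not along the pixel's ray), 0 where there is no reading), "intrinsics" (3x3 intrinsics, pixels), "k1" (the pictures are not rectified: a ray, as slopes to the right and down, at radius r is drawn at 1 + k1 r^2 times it, then the intrinsics apply), "position" and "orientation" of the camera in the world; the wrist camera has in their place "T_tool_cam" (4x4, takes a point from camera to tool coordinates, whose origin is the TCP and whose axes are the tool frame's). Camera axes: x right, y down, z forward; pixel columns grow to the right and rows downward; lengths in m; the calibration is good to about 2 mm. A picture is of the moment at which its call begins: read the wrist's pose just before it.
A pose or a line that the arm cannot do raises manip.IKError and nothing moves.
- order.close_job(): hands the job in, once; it reports no verdict.
The state is a dict: "clock": time; "joint_pos": joint angles; "joint_velocities": joint speeds; "tau": joint torques, N m; "tool_pos": TCP position; "tcp_rot": TCP orientation; "contact_force": force on the tool from outside, world axes, zero at the start; "moment": the same for the moment, N m; "gripper_width": finger opening in m.
Only numpy, scipy, OpenCV 4.12 (cv2) and the standard library are available. Lean on these libraries where they do the work, as an engineer would, in place of code of your own. Each camera call takes 0.05 s, during which the arm holds its last target.

## Working session

There is one attempt and no reset: what is moved stays moved. The work goes in short steps, each a Python script; the robot and the scene stay as the last script left them, time stands still between calls to the robot, and variables do not carry over. Pictures are saved under pics/ and viewed, and the job is handed in when it is done.

```bash
ls; mkdir -p pics; python3 - <<'E'
from cell import manip,cams
import cv2,numpy as np
s=manip.state();print(s)
for n in ["side","top","wrist"]:
    c=cams.capture(n);cv2.imwrite(f"pics/{n}0.png",c["image"]);print(n,c["intrinsics"],c["k1"],c.get("position"),c.get("orientation"),c.get("T_tool_cam"))
E
```

```text
pics
{'clock': 0.0, 'joint_pos': array([-1.36688556e+00,  2.64747309e-01,  1.60535504e+00, -7.55084469e-06,
        1.27369885e+00, -3.69234504e-02]), 'joint_velocities': array([-0.00116367, -0.00082447,  0.00183386,  0.00066096,  0.00231774,
        0.00099265]), 'tau': array([-1.75600751e-03, -5.02119505e+01, -3.56873238e+01,  7.25575956e-02,
        2.92367244e-02, -1.87668124e-04]), 'tool_pos': array([ 0.1608339 , -0.65483367,  0.23740218]), 'tcp_rot': array([ 2.09427804,  0.25576073, -2.0946818 ]), 'contact_force': array([-0.3796719 ,  0.2534752 ,  1.20695864]), 'moment': array([-0.04474639, -0.03262467,  0.01582415]), 'gripper_width': 0.08836479251773392}
side [[501.31336773   0.         321.89391609]
 [  0.         501.31336773 207.88443892]
 [  0.           0.           1.        ]] -0.010697158849506732 [0.18435937 1.00786472 0.84778633] [-0.4565742   2.64501728 -1.34410729] None
top [[374.47822619   0.         326.28393442]
 [  0.         374.47822619 203.49193245]
 [  0.           0.           1.        ]] -0.00982722108217834 [ 0.46143681 -0.00924189  1.10104373] [-2.14388224  2.20735015 -0.09022041] None
wrist [[280.58765264   0.         316.488988  ]
 [  0.         280.58765264 198.63161485]
 [  0.           0.           1.        ]] 0.0016790742943723026 None None [[-1.86908536e-04 -2.54631920e-01  9.67038030e-01 -1.46520069e-01]
 [ 9.99999959e-01 -2.56080479e-04  1.25850546e-04  2.89715957e-04]
 [ 2.15593995e-04  9.67038014e-01  2.54631957e-01 -6.46589936e-02]
 [ 0.00000000e+00  0.00000000e+00  0.00000000e+00  1.00000000e+00]]
```

View pics/side0.png

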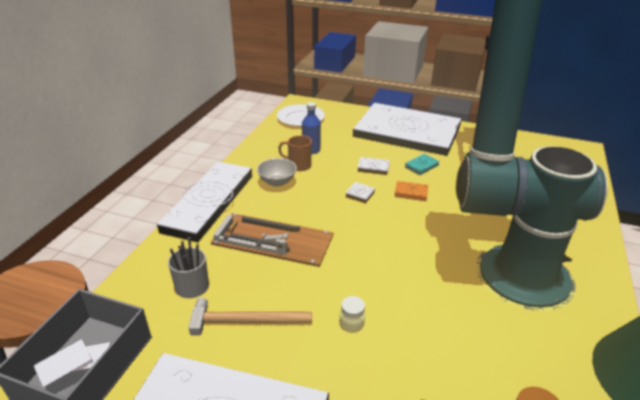

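View pics/top0.png

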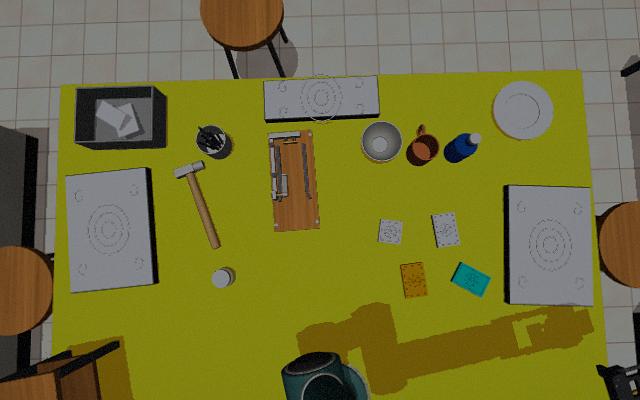

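View pics/wrist0.png

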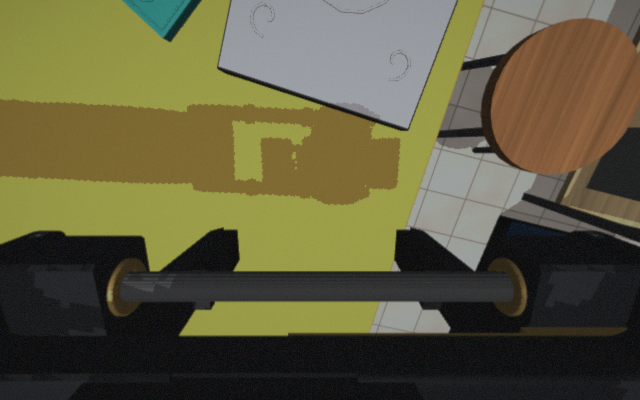

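```bash
cat > h.py <<'E'
from cell import manip,cams,inverse_kinematics,order
import cv2,numpy as np
from scipy.spatial.transform import Rotation as R
def campose(c,s=None):
    if c.get("position") is not None: return R.from_rotvec(c["orientation"]).as_matrix(),np.array(c["position"])
    T=np.eye(4);T[:3,:3]=R.from_rotvec(s["tcp_rot"]).as_matrix();T[:3,3]=s["tool_pos"];T=T@c["T_tool_cam"];return T[:3,:3],T[:3,3]
def rays(c,uv):
    K=c["intrinsics"];p=(np.atleast_2d(uv).astype(float)-K[[0,1],2])/[K[0,0],K[1,1]]
    rd=np.linalg.norm(p,axis=1,keepdims=True);r=rd.copy()
    for _ in range(20): r=rd/(1+c["k1"]*r*r)
    return np.c_[p*np.where(rd>0,r/np.maximum(rd,1e-12),1),np.ones(len(p))]
def onplane(c,uv,z,s=None):
    Rm,t=campose(c,s);d=rays(c,uv)@Rm.T
    return t+d*((z-t[2])/d[:,2:3])
def depthpts(c,uv,s=None):
    Rm,t=campose(c,s);uv=np.atleast_2d(uv);d=c["z_map"][uv[:,1].astype(int),uv[:,0].astype(int)]
    return (rays(c,uv)*d[:,None])@Rm.T+t
def proj(c,P,s=None):
    Rm,t=campose(c,s);q=(np.atleast_2d(P)-t)@Rm;p=q[:,:2]/q[:,2:];r2=(p**2).sum(1,keepdims=True)
    K=c["intrinsics"];return p*(1+c["k1"]*r2)*[K[0,0],K[1,1]]+K[[0,1],2]
E
python3 - <<'E'
from h import *
c=cams.capture("top");im=c["image"]
a=cv2.resize(im[120:240,255:335],None,fx=5,fy=5,interpolation=cv2.INTER_CUBIC);cv2.imwrite("pics/tophold.png",np.minimum(a*1.3,255))
b=cv2.resize(im[200:305,370:500],None,fx=5,fy=5,interpolation=cv2.INTER_CUBIC);cv2.imwrite("pics/topplaq.png",b)
hsv=cv2.cvtColor(im,cv2.COLOR_BGR2HSV)
m=((hsv[...,1]<70)&(hsv[...,2]>90)).astype(np.uint8)
n,l,st,ce=cv2.connectedComponentsWithStats(m)
for i in range(1,n):
    x,y,w,h,A=st[i]
    if 150<A<1500 and 200<y<260 and 360<x<480:
        cn=max(cv2.findContours((l==i).astype(np.uint8),cv2.RETR_EXTERNAL,2)[0],key=cv2.contourArea)
        q=onplane(c,cn[:,0]+0.0,.018)
        r=cv2.minAreaRect((q[:,:2]*1000).astype(np.float32));print(st[i],ce[i],r,q[:,:2].mean(0))
        print(depthpts(c,ce[i])[0])
# holder wood corners
m=((hsv[...,0]<20)&(hsv[...,1]>90)).astype(np.uint8)
m[:, :262]=0;m[:,330:]=0;m[:120]=0;m[245:]=0
cn=np.vstack([k for k in cv2.findContours(m,cv2.RETR_EXTERNAL,2)[0] if cv2.contourArea(k)>100])
q=onplane(c,cn[:,0]+0.,.010);r=cv2.minAreaRect((q[:,:2]*1000).astype(np.float32));print(r,cv2.boxPoints(r))
E
```

```text
[432 212  28  36 728] [445.79945055 229.31181319] ((470.3505859375, -349.34423828125), (93.81114959716797, 65.03707122802734), 7.668780326843262) [ 0.47060253 -0.34815787]
[ 0.47013827 -0.35044977  0.01514125]
[378 219  25  25 501] [390.23952096 231.19361277] ((469.36749267578125, -189.00564575195312), (63.608673095703125, 65.64360809326172), 80.24597930908203) [ 0.47073716 -0.18836165]
[ 0.46941117 -0.1890142   0.01854252]
((628.6635131835938, 88.48368072509766), (293.8302307128906, 129.58900451660156), 2.9043285846710205) [[478.65408  145.75099 ]
 [485.22012   16.328455]
 [778.673     31.21637 ]
 [772.10693  160.6389  ]][ WARN:0@2.624] global loadsave.cpp:1063 imwrite_ Unsupported depth image for selected encoder is fallbacked to CV_8U.
```

View pics/tophold.png

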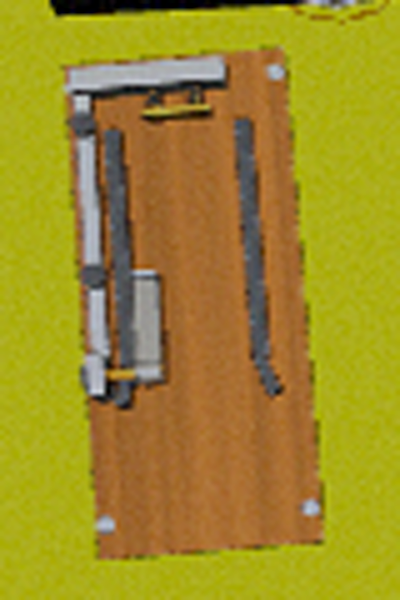

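View pics/topplaq.png

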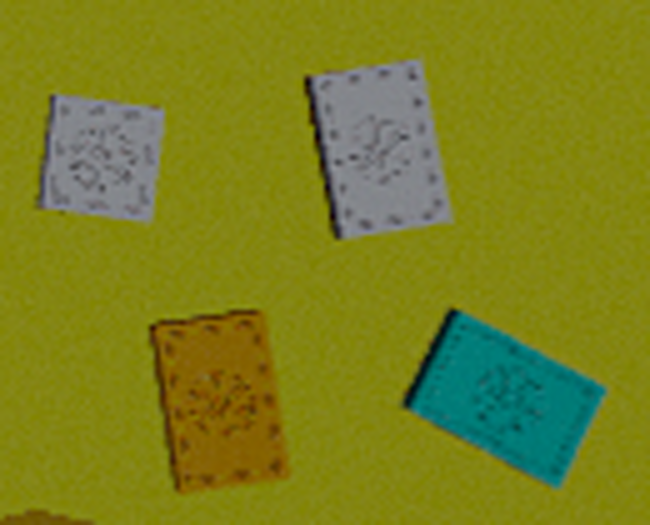

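Candidates in the top view: long tin plaque (446,229; measures 94x65 mm), short tin plaque (390,231; 64x66 mm), orange block (414,280) and turquoise block (470,279). I pick (446,229), which the close crop confirms. The holder's apron faces the robot, and its catch is at about (285,185). Next I check the arm configuration and hover for a wrist look.

```bash
cat >> h.py <<'E'
def ori(yaw,sgn):  # tool x down, tool z = sgn * heading(yaw)
    z=sgn*np.array([np.cos(yaw),np.sin(yaw),0]);x=np.array([0,0,-1.]);y=np.cross(z,x)
    return R.from_matrix(np.c_[x,y,z]).as_rotvec()
HY=np.deg2rad(2.9);HO=np.array([.6412,.0891])
def hw(x,y,z): return np.array([HO[0]+x*np.cos(HY)-y*np.sin(HY),HO[1]+x*np.sin(HY)+y*np.cos(HY),z])
E
python3 - <<'E'
from h import *
print(R.from_rotvec(manip.state()["tcp_rot"]).as_matrix().round(2))
for s in (1,-1):
    print(s,inverse_kinematics([.4704,-.349,.18],ori(np.deg2rad(7.7),s)),inverse_kinematics(hw(-.133,0,.1),ori(HY,s)),inverse_kinematics(hw(0,0,.015),ori(HY,s)))
E
```

```text
[[-0.    0.24 -0.97]
 [ 0.   -0.97 -0.24]
 [-1.   -0.   -0.  ]]
1 [-6.80834985e-01  1.40445456e-01  1.86264732e+00 -4.44089210e-16
  1.13849988e+00 -2.38602166e+00] [ 1.12265425e-01  9.41996403e-02  2.07745438e+00 -4.44089210e-16
  9.69938637e-01 -1.50914545e+00] [ 9.96006788e-02  4.26907668e-01  1.83638595e+00 -4.44089210e-16
  8.78299037e-01 -1.52181020e+00]
-1 [-0.68083498  0.14044546  1.86264732  0.          1.13849988  0.75557099] [0.11226542 0.09419964 2.07745438 0.         0.96993864 1.6324472 ] [0.09960068 0.42690767 1.83638595 0.         0.87829904 1.61978246]
```

```bash
cat >> h.py <<'E'
def plaquerect(c,s,z,lo=60,near=None):
    hsv=cv2.cvtColor(c["image"],cv2.COLOR_BGR2HSV)
    m=((hsv[...,1]<lo)&(hsv[...,2]>90)).astype(np.uint8)
    n,l,st,ce=cv2.connectedComponentsWithStats(m);out=[]
    for i in range(1,n):
        if st[i][4]<500: continue
        cn=max(cv2.findContours((l==i).astype(np.uint8),cv2.RETR_EXTERNAL,2)[0],key=cv2.contourArea)
        q=onplane(c,cn[:,0]+0.,z,s);out.append((st[i],cv2.minAreaRect((q[:,:2]*1000).astype(np.float32))))
    return out
E
python3 - <<'E'
from h import *
manip.move_pose([.4704,-.349,.2],ori(np.deg2rad(7.7),-1)); manip.dwell(.2)
s=manip.state();c=cams.capture("wrist");cv2.imwrite("pics/w1.png",c["image"])
print(s["tool_pos"],s["clock"],s["contact_force"])
for o in plaquerect(c,s,.018): print(o)
E
```

```text
[ 0.46999819 -0.34990422  0.20007576] 2.0083 [ 0.9376294   0.08074784 -0.15180117]
(array([  451,    92,   189,   180, 21956], dtype=int32), ((482.54571533203125, -652.03076171875), (232.04598999023438, 214.1927032470703), 86.54330444335938))
(array([ 149,  127,   64,   70, 3114], dtype=int32), ((471.01983642578125, -189.30230712890625), (64.32050323486328, 66.42689514160156), 80.50428771972656))
(array([ 289,  139,   56,   79, 4243], dtype=int32), ((471.9089660644531, -350.324462890625), (94.18659210205078, 63.796836853027344), 7.664682865142822))
```

View pics/w1.png

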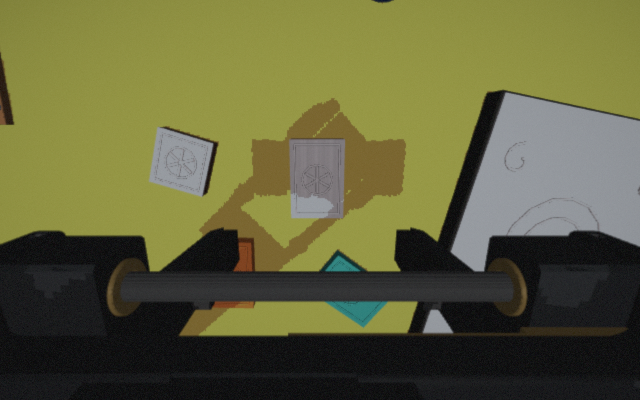

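```bash
python3 - <<'E'
from h import *
o=ori(np.deg2rad(7.67),-1)
manip.move_linear([.4713,-.350,.06],rate=.15,rot=o)
manip.move_linear([.4713,-.350,.005],rate=.05)
manip.set_gripper(.03,force=25)
s=manip.state();print(s["gripper_width"],s["tool_pos"])
manip.move_linear([.4713,-.350,.09],rate=.1)
s=manip.state();print(s["gripper_width"],s["contact_force"])
manip.move_linear([.4713,-.350,.2],rate=.2)
manip.move_pose(hw(-.133,0,.2),ori(HY,-1));manip.dwell(.2)
s=manip.state();c=cams.capture("wrist");cv2.imwrite("pics/w2.png",c["image"]);print(s["tool_pos"],hw(-.133,0,.2),s["clock"],s["gripper_width"])
np.savez("w2",image=c["image"],z=c["z_map"])
E
```

```text
0.06419528461398119 [ 0.47140019 -0.35008695  0.00521758]
0.06396319184352434 [ 0.38431426  0.00625709 -3.26443503]
[0.50863897 0.08149845 0.1999922 ] [0.50837033 0.08237114 0.2       ] 8.375 0.06366910621437132
```

View pics/w2.png

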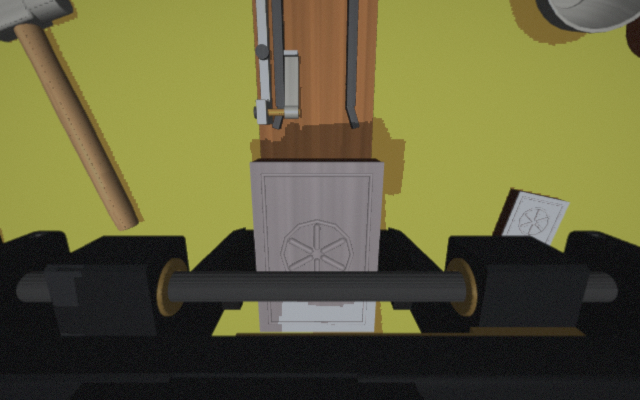

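```bash
python3 - <<'E'
from h import *
s=manip.state();c=cams.capture("wrist")
im=c["image"];a=cv2.resize(im[0:170,235:405],None,fx=3.5,fy=3.5,interpolation=cv2.INTER_CUBIC);cv2.imwrite("pics/w2c.png",a)
g=cv2.cvtColor(im,cv2.COLOR_BGR2HSV)
def tohold(P):
    d=P[:,:2]-HO;return np.c_[d[:,0]*np.cos(HY)+d[:,1]*np.sin(HY),-d[:,0]*np.sin(HY)+d[:,1]*np.cos(HY)]
for r in (10,25,40,60,80):
    wood=(g[r,:,0]<14)&(g[r,:,1]>90)
    steel=g[r,:,1]<70
    def runs(m):
        x=np.flatnonzero(np.diff(np.r_[0,m.astype(int),0]));return [(x[i],x[i+1]) for i in range(0,len(x),2) if x[i]>240 and x[i+1]<400 and x[i+1]-x[i]>3]
    print(r,"wood",runs(wood),"steel",runs(steel))
    for (a,b) in runs(steel): print("   z26",tohold(onplane(c,[[a-.5,r],[b-.5,r]],.026,s))[:].round(4).tolist())
    w=runs(wood); 
    if w: print("   bed",tohold(onplane(c,[[w[0][0]-.5,r],[w[-1][1]-.5,r]],.010,s)).round(4).tolist())
E
```

```text
10 wood [(np.int64(314), np.int64(321)), (np.int64(329), np.int64(333)), (np.int64(334), np.int64(340)), (np.int64(363), np.int64(367))] steel [(np.int64(256), np.int64(268)), (np.int64(272), np.int64(283)), (np.int64(348), np.int64(358))]
   z26 [[0.0433, 0.0597], [0.0432, 0.0477]]
   z26 [[0.0432, 0.0437], [0.0432, 0.0326]]
   z26 [[0.0431, -0.0326], [0.0431, -0.0426]]
   bed [[0.0487, 0.0017], [0.0486, -0.0541]]
25 wood [(np.int64(300), np.int64(304)), (np.int64(320), np.int64(324)), (np.int64(335), np.int64(339)), (np.int64(344), np.int64(348)), (np.int64(358), np.int64(369))] steel [(np.int64(257), np.int64(268)), (np.int64(273), np.int64(283)), (np.int64(348), np.int64(358))]
   z26 [[0.0299, 0.0595], [0.0299, 0.0483]]
   z26 [[0.0299, 0.0432], [0.0299, 0.0331]]
   z26 [[0.0298, -0.0329], [0.0297, -0.0431]]
   bed [[0.0347, 0.0167], [0.0346, -0.0569]]
40 wood [(np.int64(332), np.int64(337))] steel [(np.int64(258), np.int64(269)), (np.int64(273), np.int64(284)), (np.int64(348), np.int64(357))]
   z26 [[0.0162, 0.0592], [0.0162, 0.0479]]
   z26 [[0.0162, 0.0438], [0.0162, 0.0325]
[... 305 characters left out ...]
int64(259), np.int64(270)), (np.int64(274), np.int64(299)), (np.int64(347), np.int64(357))]
   z26 [[-0.0026, 0.0592], [-0.0026, 0.0477]]
   z26 [[-0.0026, 0.0435], [-0.0026, 0.0174]]
   z26 [[-0.0027, -0.0328], [-0.0027, -0.0432]]
   bed [[0.0006, 0.0128], [0.0005, -0.0639]]
80 wood [(np.int64(312), np.int64(325)), (np.int64(342), np.int64(347)), (np.int64(358), np.int64(362)), (np.int64(369), np.int64(373))] steel [(np.int64(260), np.int64(271)), (np.int64(275), np.int64(299)), (np.int64(347), np.int64(356))]
   z26 [[-0.022, 0.0592], [-0.022, 0.0475]]
   z26 [[-0.022, 0.0433], [-0.0221, 0.0178]]
   z26 [[-0.0222, -0.0333], [-0.0222, -0.0428]]
   bed [[-0.0198, 0.0042], [-0.0199, -0.0639]]
```

View pics/w2c.png

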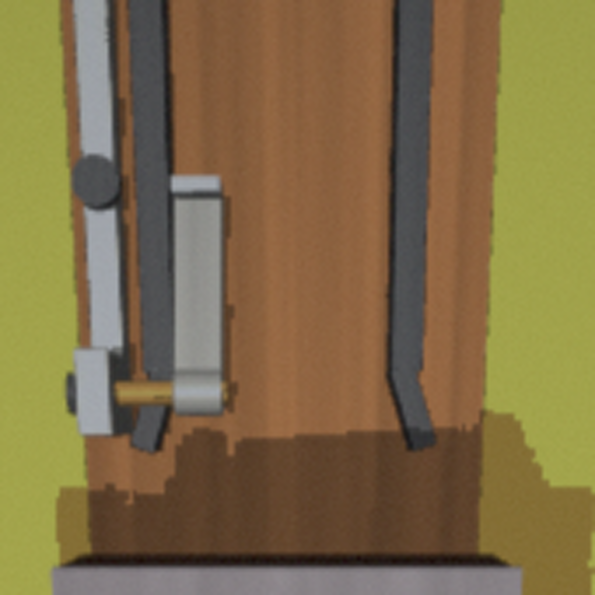

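```bash
python3 - <<'E'
from h import *
s=manip.state();c=cams.capture("wrist")
def tohold(P):
    d=P[:,:2]-HO;return np.c_[d[:,0]*np.cos(HY)+d[:,1]*np.sin(HY),-d[:,0]*np.sin(HY)+d[:,1]*np.cos(HY),P[:,2]]
f=lambda x,y:[235+x/3.5,y/3.5]
print("guide bend/tip",tohold(onplane(c,[f(390,372),f(425,448)],.026,s)))
print("nose",tohold(onplane(c,[f(195,177),f(195,193)],.028,s)),tohold(depthpts(c,[f(195,183),f(195,205),f(195,300),f(195,390)],s)))
print("post",tohold(onplane(c,[f(95,347),f(95,376),f(95,435)],.052,s)))
print("plaque edge",tohold(onplane(c,[f(290,568)],.2+.013,s)))
E
```

```text
guide bend/tip [[-0.04873322 -0.03374746  0.026     ]
 [-0.07163488 -0.04541646  0.026     ]]
nose [[0.00583059 0.02527441 0.028     ]
 [0.0015417  0.02538148 0.028     ]] [[ 0.0028583   0.0248142   0.03402395]
 [-0.00151467  0.02553514  0.02712771]
 [-0.02880938  0.02557044  0.03440349]
 [-0.05494228  0.02504591  0.04765485]]
post [[-0.04344589  0.05273235  0.052     ]
 [-0.05127649  0.05313125  0.052     ]
 [-0.0675611   0.05396032  0.052     ]]
plaque edge [[-0.08536899 -0.00178205  0.213     ]]
```

```bash
python3 - <<'E'
from h import *
manip.move_linear(hw(-.133,.0008,.05),rate=.15)
manip.move_linear(hw(-.133,.0008,.0158),rate=.04)
manip.dwell(.2);s=manip.state();print(s["tool_pos"],s["contact_force"])
manip.set_gripper(.074);manip.dwell(.1)
manip.move_linear(hw(-.133,0,.09),rate=.12)
manip.move_linear(hw(-.21,-.008,.12),rate=.15)
manip.set_gripper(0.0,force=20)
manip.dwell(.2)
s=manip.state();c=cams.capture("wrist");cv2.imwrite("pics/w3.png",c["image"]);print(s["tool_pos"],s["gripper_width"],s["clock"],s["contact_force"])
t=cams.capture("top");a=cv2.resize(t["image"][120:240,255:335],None,fx=5,fy=5,interpolation=cv2.INTER_CUBIC);cv2.imwrite("pics/t3.png",a)
for o in plaquerect(c,s,.028): print(o)
E
```

```text
[0.50853217 0.08319163 0.01600563] [ 0.91608466  0.58327344 -2.47282334]
[0.43188928 0.07049333 0.12002349] 0.00033709476698202685 14.1333 [ 0.0965084  -0.02177543 -0.27013031]
(array([ 264,   44,   83,  123, 9777], dtype=int32), ((509.03387451171875, 82.80355834960938), (93.9244384765625, 64.34441375732422), 2.890403985977173))
(array([ 561,  125,   79,   87, 4808], dtype=int32), ((471.74151611328125, -179.18946838378906), (62.01821517944336, 63.51719665527344), 80.56560516357422))
```

View pics/w3.png

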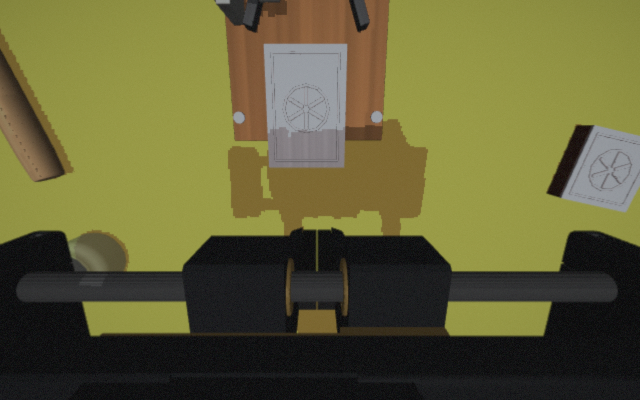

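View pics/t3.png

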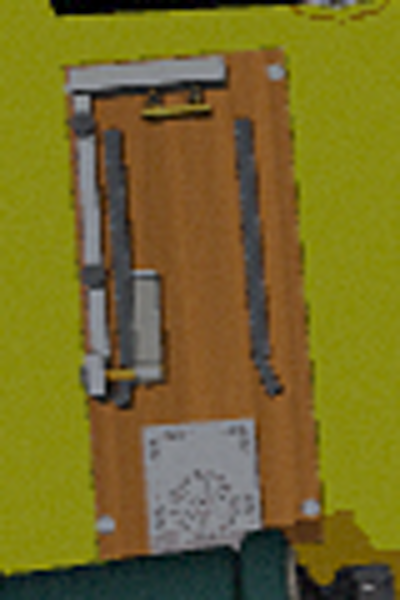

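```bash
cat >> h.py <<'E'
def th(p):
    d=np.array(p)[:2]-HO;return np.array([d[0]*np.cos(HY)+d[1]*np.sin(HY),-d[0]*np.sin(HY)+d[1]*np.cos(HY),p[2]])
def rep(s): 
    f=s["contact_force"];return "t %.2f tcp %s Fh %s"%(s["clock"],(th(s["tool_pos"])*1000).round(2),np.array([f[0]*np.cos(HY)+f[1]*np.sin(HY),-f[0]*np.sin(HY)+f[1]*np.cos(HY),f[2]]).round(2))
E
python3 - <<'E'
from h import *
manip.move_linear(hw(-.21,-.008,.015),rate=.1)
print(rep(manip.state()))
manip.move_linear(hw(-.192,-.008,.015),rate=.04)
print(rep(manip.state()))
for x in (-.17,-.15,-.13,-.115):
    manip.move_linear(hw(x,-.008,.015),rate=.035);print(rep(manip.state()))
s=manip.state();c=cams.capture("wrist");cv2.imwrite("pics/w4.png",c["image"])
E
```

```text
t 15.43 tcp [-209.35   -7.97   15.55] Fh [-0.81  0.81  0.42]
t 16.03 tcp [-191.93   -8.02   14.91] Fh [-0.15  0.8   0.83]
t 16.81 tcp [-169.52   -7.98   15.15] Fh [0.56 0.19 0.6 ]
t 17.53 tcp [-149.45   -8.     15.14] Fh [ 0.5  -0.15  0.34]
t 18.26 tcp [-129.36   -7.99   15.13] Fh [ 0.27 -0.74 -0.22]
t 18.83 tcp [-113.98   -7.99   15.25] Fh [ 0.02  0.03 -0.27]
```

View pics/w4.png

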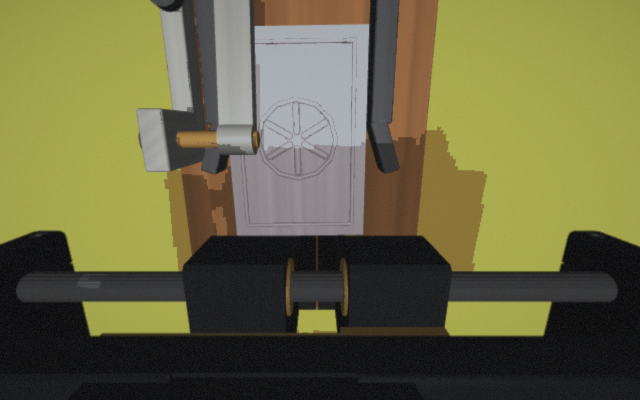

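```bash
python3 - <<'E'
from h import *
s=manip.state();c=cams.capture("wrist")
for p in onplane(c,[[310,25],[300,235],[369,30],[364,225]],.028,s): print((th(p)*1000).round(1))
x=-.114
for x in np.arange(-.110,-.0449,.005):
    manip.move_linear(hw(x,-.008,.015),rate=.03);print(rep(manip.state()))
manip.dwell(.1)
s=manip.state();c=cams.capture("wrist");cv2.imwrite("pics/w5.png",c["image"])
t=cams.capture("side");cv2.imwrite("pics/s5.png",cv2.resize(t["image"][200:270,200:345],None,fx=5,fy=5,interpolation=cv2.INTER_CUBIC))
E
```

```text
[-8.5 -5.7 28. ]
[-103.9    0.    28. ]
[-10.4 -30.8  28. ]
[-98.5 -32.4  28. ]
t 19.25 tcp [-109.76   -8.     14.99] Fh [-1.31 -0.43  0.04]
t 19.57 tcp [-104.5    -8.     15.02] Fh [0.05 0.09 0.64]
t 19.88 tcp [-99.39  -7.98  15.06] Fh [-0.65  0.58 -0.22]
t 20.20 tcp [-94.25  -7.99  15.15] Fh [-0.12 -0.19 -0.12]
t 20.52 tcp [-89.35  -8.    15.1 ] Fh [-0.41 -0.05 -0.44]
t 20.83 tcp [-84.4   -8.    15.08] Fh [-0.7   0.51  0.37]
t 21.15 tcp [-79.38  -7.99  15.08] Fh [-0.08 -0.3  -0.07]
t 21.47 tcp [-74.38  -7.99  15.07] Fh [-1.04 -0.78 -0.48]
t 21.78 tcp [-69.35  -8.01  15.09] Fh [-0.02  0.69 -0.23]
t 22.10 tcp [-64.35  -8.    15.11] Fh [ 0.99 -0.41  0.09]
t 22.42 tcp [-59.37  -8.01  15.09] Fh [-0.7  -0.7  -0.15]
t 22.73 tcp [-54.36  -7.99  15.09] Fh [ 0.74 -0.52 -0.9 ]
t 23.05 tcp [-49.4   -7.99  15.07] Fh [-0.51  0.35  0.65]
t 23.37 tcp [-44.37  -8.02  15.08] Fh [ 0.22 -0.33 -0.03]
```

View pics/w5.png

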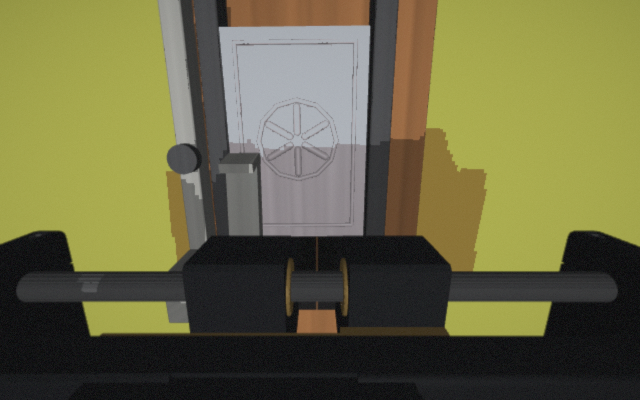

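View pics/s5.png

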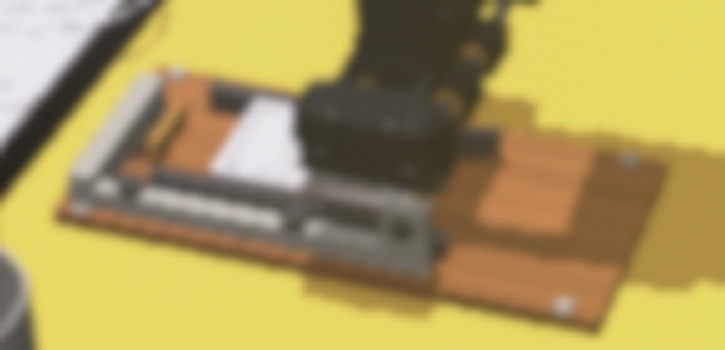

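```bash
cat >> h.py <<'E'
def favg(n=6):
    F=[];P=[]
    for _ in range(n):
        manip.dwell(.03);s=manip.state();f=s["contact_force"];F.append(f[0]*np.cos(HY)+f[1]*np.sin(HY));P.append(th(s["tool_pos"])[0])
    return np.mean(F),np.mean(P)*1000,s["clock"]
E
python3 - <<'E'
from h import *
manip.move_linear(hw(-.03,-.008,.015),rate=.03);print(favg())
manip.move_linear(hw(-.017,-.008,.015),rate=.02);print(favg())
s=manip.state();c=cams.capture("wrist");cv2.imwrite("pics/w6.png",c["image"]);print(rep(s))
E
```

```text
(np.float64(0.13545003859096064), np.float64(-29.537707714873417), 24.4167)
(np.float64(-0.5936010929006489), np.float64(-16.62486482294494), 25.4167)
t 25.42 tcp [-16.6   -8.01  15.24] Fh [-0.5  -0.38 -0.33]
```

View pics/w6.png

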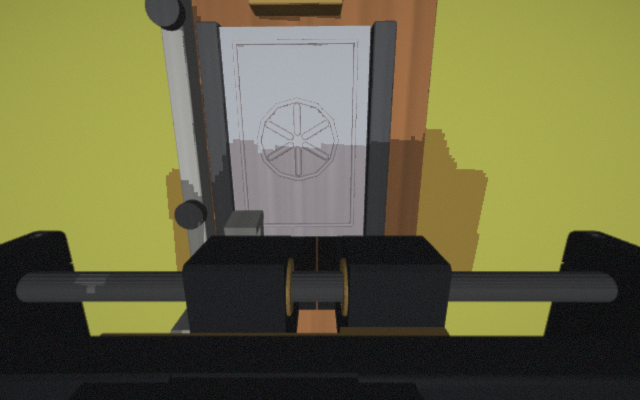

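```bash
python3 - <<'E'
from h import *
for x in np.arange(-.0155,-.0044,.001):
    manip.move_linear(hw(x,-.008,.015),rate=.01);f=favg(5);print(round(x*1000,1),np.round(f,2))
    if f[0]<-3: break
c=cams.capture("wrist");cv2.imwrite("pics/w7.png",c["image"])
E
```

```text
-15.5 [ -2.69 -15.84  25.93]
-14.5 [ -1.26 -14.35  26.35]
-13.5 [ -1.02 -13.38  26.77]
-12.5 [ -1.25 -12.42  27.18]
-11.5 [ -0.7 -11.4  27.6]
-10.5 [ -1.36 -10.39  28.02]
-9.5 [-1.4  -9.39 28.43]
-8.5 [-1.07 -8.41 28.85]
-7.5 [-4.39 -8.   29.27]
```

View pics/w7.png

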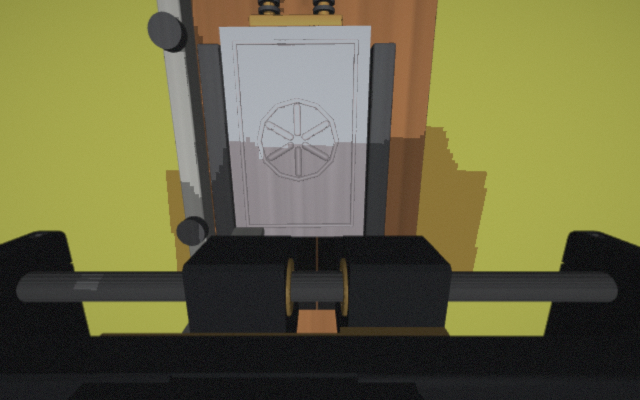

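```bash
python3 - <<'E'
from h import *
x=-.0065
for i in range(16):
    manip.move_linear(hw(x,-.008,.015),rate=.01);f=favg(5);print(round(x*1000,1),np.round(f,2))
    if f[1]>-1.15 or f[0]<-10.2: break
    x+=.001 if f[1]<-3 else .0004
c=cams.capture("wrist");cv2.imwrite("pics/w8.png",c["image"])
t=cams.capture("side");cv2.imwrite("pics/s8.png",cv2.resize(t["image"][200:270,200:345],None,fx=5,fy=5,interpolation=cv2.INTER_CUBIC))
E
```

```text
-6.5 [-7.55 -7.82 29.73]
-5.5 [-7.84 -7.25 30.15]
-4.5 [-8.88 -6.52 30.57]
-3.5 [-9.77 -5.77 30.98]
-2.5 [-9.8  -5.02 31.4 ]
-1.5 [-11.    -4.25  31.82]
```

View pics/w8.png

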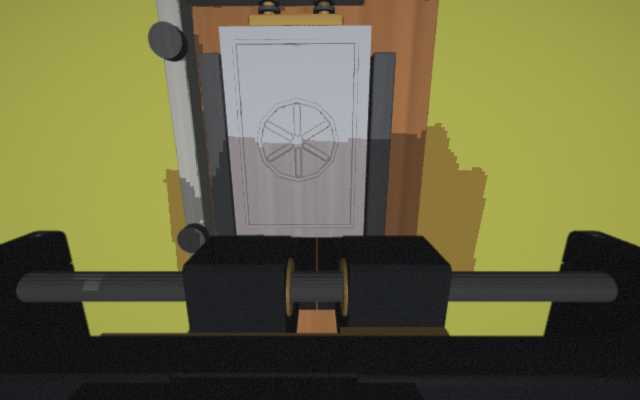

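View pics/s8.png

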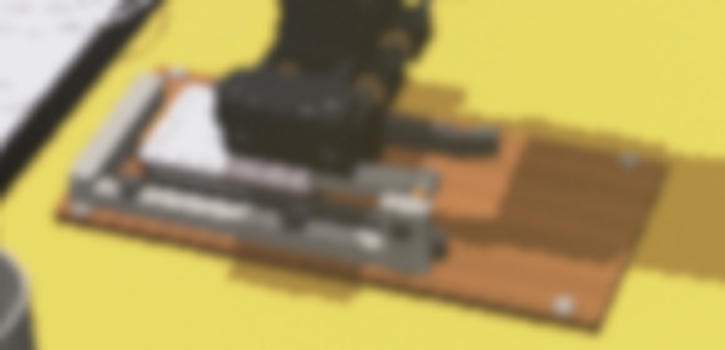

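```bash
python3 - <<'E'
from h import *
for i in range(4): manip.dwell(.05);s=manip.state();print(rep(s),s["moment"].round(2))
E
```

```text
t 31.97 tcp [-4.25 -7.88 14.59] Fh [-10.27   0.2    6.15] [0.07 1.58 0.03]
t 32.02 tcp [-4.24 -7.89 14.62] Fh [-9.96  1.52  7.63] [0.03 1.63 0.08]
t 32.07 tcp [-4.25 -7.87 14.62] Fh [-11.15   0.38   6.92] [0.09 1.63 0.08]
t 32.12 tcp [-4.25 -7.89 14.62] Fh [-10.5    0.46   7.27] [0.05 1.56 0.08]
```

```bash
python3 - <<'E'
from h import *
x=-.0015; z=.0155
for i in range(18):
    manip.move_linear(hw(x,-.008,z),rate=.01)
    L=[]
    for _ in range(5):
        manip.dwell(.03);s=manip.state();f=s["contact_force"];p=th(s["tool_pos"])*1000;L.append([f[0],f[2],p[0],p[2]])
    fx,fz,px,pz=np.mean(L,0);print(round(x*1000,2),round(z*1000,2),np.round([fx,fz,px,pz,s["clock"]],2))
    if px>-1.0 or fx<-11.5: break
    if fz>2.5: z+=.0004
    if fz<-1: z-=.0003
    if fz<4.5: x+=.0008 if px<-2.5 else .0004
E
```

```text
-1.5 15.5 [-9.04  4.35 -4.21 14.65 32.53]
-0.7 15.9 [-8.39  2.91 -3.48 14.69 32.95]
0.1 16.3 [-7.38  0.6  -2.74 14.73 33.37]
0.9 16.3 [-8.46  1.23 -2.24 14.71 33.78]
1.3 16.3 [-8.89  1.67 -2.1  14.7  34.2 ]
1.7 16.3 [-8.96  2.31 -1.81 14.7  34.62]
2.1 16.3 [-9.36  2.84 -1.5  14.71 35.03]
2.5 16.7 [-8.39 -0.25 -0.98 14.74 35.45]
```

```bash
python3 - <<'E'
from h import *
t=cams.capture("side");a=t["image"][200:270,200:345]
manip.dwell(.2)
for x in (-.0005,-.0035,-.0065,-.0095,-.012):
    manip.move_linear(hw(x,-.008,.016),rate=.02);print(rep(manip.state()))
manip.move_linear(hw(-.045,-.008,.016),rate=.05)
c=cams.capture("wrist");cv2.imwrite("pics/w9.png",c["image"]);s=manip.state();print(rep(s))
t=cams.capture("side");b=t["image"][200:270,200:345]
cv2.imwrite("pics/s9.png",cv2.resize(np.vstack([a,b]),None,fx=4,fy=4,interpolation=cv2.INTER_CUBIC))
E
```

```text
t 36.00 tcp [-2.58 -7.85 14.7 ] Fh [-5.74  0.15 -0.25]
t 36.30 tcp [-4.95 -7.92 14.93] Fh [-5.72  0.53 -2.31]
t 36.60 tcp [-5.05 -8.06 16.8 ] Fh [ 0.06 -0.15 -0.12]
t 36.90 tcp [-9.1  -8.05 16.35] Fh [ 0.76 -0.21 -1.04]
t 37.17 tcp [-12.12  -8.01  16.  ] Fh [0.14 0.5  0.19]
t 38.03 tcp [-44.55  -8.    16.25] Fh [-0.12 -0.48 -0.26]
```

View pics/w9.png

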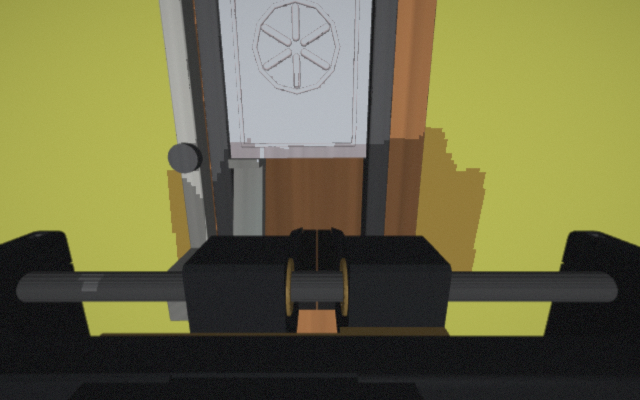

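View pics/s9.png

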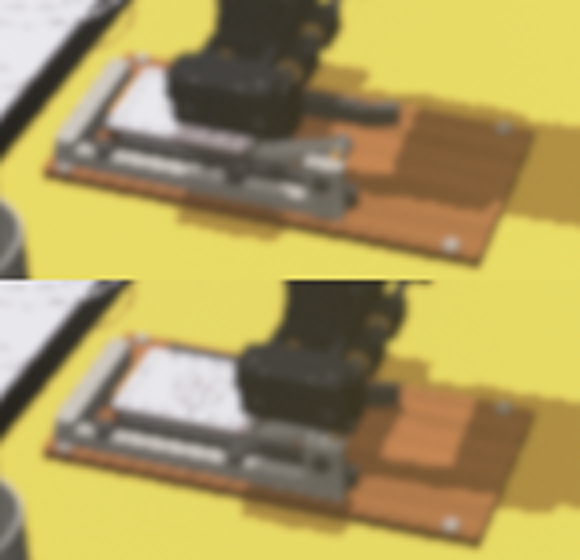

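```bash
python3 - <<'E'
from h import *
manip.move_linear(hw(-.12,-.008,.03),rate=.1)
manip.move_linear(hw(-.12,-.008,.16),rate=.15);manip.dwell(.2)
s=manip.state();c=cams.capture("wrist");print(rep(s))
cv2.imwrite("pics/w10.png",c["image"][:, 160:480].repeat(1,0))
cv2.imwrite("pics/w10.png",cv2.resize(c["image"][0:170,235:405],None,fx=3.5,fy=3.5,interpolation=cv2.INTER_CUBIC))
for o in plaquerect(c,s,.028): print(o,th([o[1][0][0]/1000,o[1][0][1]/1000,.028]))
t=cams.capture("top")
cv2.imwrite("pics/t10.png",cv2.resize(t["image"][120:240,255:335],None,fx=5,fy=5,interpolation=cv2.INTER_CUBIC))
cv2.imwrite("pics/t10f.png",t["image"])
E
```

```text
t 40.22 tcp [-120.81   -8.04  158.71] Fh [0.04 0.83 0.6 ]
(array([239,   0,  13,  48, 520], dtype=int32), ((667.4175415039062, 144.35971069335938), (36.529781341552734, 9.76788330078125), 3.1332433223724365)) [0.02897972 0.05386252 0.028     ]
(array([ 269,    0,   75,   58, 4080], dtype=int32), ((666.0440673828125, 91.03527069091797), (44.64255142211914, 65.31157684326172), 2.893932342529297)) [0.02491016 0.00067586 0.028     ]
(array([ 581,    0,   59,   33, 1430], dtype=int32), ((689.1648559570312, -172.71591186523438), (24.49917984008789, 56.733055114746094), 2.766745090484619)) [ 0.03465739 -0.2639073   0.028     ]
(array([ 271,   60,   17,   70, 1093], dtype=int32), ((609.792236328125, 114.13243865966797), (60.839576721191406, 15.259665489196777), 1.3316574096679688)) [-0.03010108  0.02658939  0.028     ]
(array([238,  62,  18,  76, 816], dtype=int32), ((603.2169189453125, 143.3663330078125), (15.648191452026367, 67.15847778320312), 82.6067123413086)) [-0.03518894  0.05611851  0.028     ]
(array([ 514,  211,   80,   61, 2590], dtype=int32), ((474.4241943359375, -180.04954528808594), (62.48585510253906, 65.16983795166016), 80.37141418457031)) [-0.18017929 -0.26036718  0.028     ]
```

View pics/w10.png

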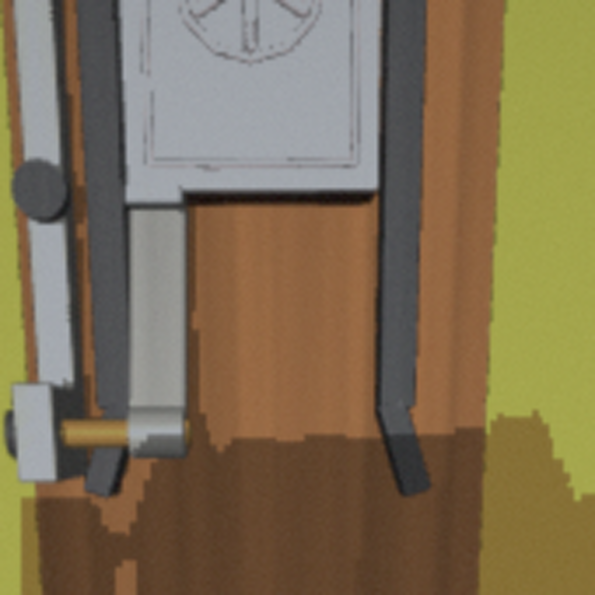

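View pics/t10.png

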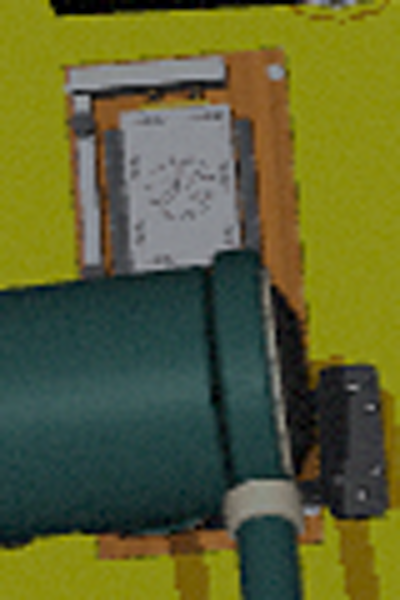

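```bash
python3 - <<'E'
from h import *
s=manip.state();c=cams.capture("wrist")
f=lambda x,y:[235+x/3.5,y/3.5]
for y in (170,182,190,197,201,207,215,230,260,300,350,400):
    p=depthpts(c,[f(x,y) for x in (145,155,165)],s).mean(0);q=depthpts(c,[f(280,y)],s)[0]
    print(y,(th(p)*1000).round(1),"free side",(th(q)*1000).round(1))
e=onplane(c,[f(280,190)],.028,s)[0];print("rear edge",(th(e)*1000).round(1))
E
```

```text
170 [ 9.8 24.7 29.1] free side [10.  -7.2 28. ]
182 [ 7.1 24.9 28.7] free side [ 7.4 -7.1 27.3]
190 [ 3.9 24.2 34.6] free side [ 5.3 -7.1 28.2]
197 [ 2.4 24.3 34.4] free side [ 5.  -7.1 22.2]
201 [ 1.4 24.3 34.6] free side [ 4.5 -7.1 19.7]
207 [ 0.9 24.9 30.1] free side [ 4.7 -7.1 12. ]
215 [-0.2 25.4 26.1] free side [ 2.9 -7.1 10.6]
230 [-4.  25.4 27.8] free side [-0.9 -7.1 10.7]
260 [-11.7  25.3  30.6] free side [-8.4 -7.  10. ]
300 [-21.7  25.2  33.5] free side [-18.9  -7.   10.7]
350 [-34.3  25.2  37. ] free side [-32.2  -7.   10.2]
400 [-46.8  25.1  40.9] free side [-45.8  -7.   10.7]
rear edge [ 5.4 -7.1 28. ]
```

```bash
python3 - <<'E'
from h import *
order.close_job();print(manip.state()["clock"])
E
```

```text
the job is handed in; nothing more can be done
the job is handed in; nothing more can be done
```

The long tin plaque is loaded in the holder, held between the dropped catch and the spring stop. I handed the job in just after 40 s on the robot's clock; no verdict is reported.

**What I did:** I gripped the long plaque across its width and laid it on the apron. With shut fingers beside the catch arm, I pushed its rear edge in until the catch dropped. That was about 7 mm past first contact with the stop, creeping in small steps. Then I backed off and lifted clear.

**Last checks:**
- **Catch:** its nose is behind the plaque's rear edge, with its top at 34.5 mm over the table, against 34.0 mm when it was down at the start.
- **Plaque position:** its top is at 28 mm, so it lies flat on the bed. It is 0.7 mm off the centre line and parallel to the holder. Its rear edge is about 5 mm beyond the holder's origin, which puts its centre at about +52 mm.
- **Spring stop:** about 3 mm of press remains, judged from where the plaque left the fingers on the way back. I did not measure the stop directly.
- **Other objects:** the arm's path was clear of them. I did not re-measure them all at the end. The short plaque read 5–9 mm from its first position, but I had cast it onto a plane 10 mm too high, which by itself would shift it about that much.

**What disagreed:** midway through the press the wrist force reached about 11 N, more than the stop's stated spring should give. About 7 N upward showed at the same time, so the fingers were pressing the plaque down. I raised the fingers slightly and the push force fell to 7–9 N for the rest.

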